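# Catch the brass collets in the pan

### The job

Take the catch pan by its red handle, hold it under the mouth of the chute that is loaded with brass collets, and raise it against the yellow cross bar so that the gate opens and all three collets slide into the pan while you hold it. Then bring the pan back and set it down upright in the middle of its black mat, with the collets in it. Leave the chute with the white felt cones shut, and do not shift the bottle and the tins.

Things in the scene. Friction and masses are not known exactly. Their poses are not given: they have to be found in the camera images.
- pan: steel catch pan, open on top, 110 (x) x 84 (y) x 40 mm (z), walls and floor 3 mm, 0.16 kg, with a red handle on its -x side. Origin: centre of its underside; z up. At the start it stands empty on the mat, the handle roughly towards the robot
- pan_grip (a point): grip point of the pan's handle, 90 mm in -x from the pan's origin and 53 mm above its underside. The handle is a flat bar, 16 mm wide along the pan's y (grip it across that), 12 mm thick, leaning outward (-x) 40 deg from vertical; it runs from 42 mm below to 20 mm above this point along its own axis
- mat: black rubber mat on the bench, 170 x 140 x 3 mm, fixed; origin: centre of its underside
- chute_a: one of two like blue chutes, fixed. Origin: on its centre line at bench level; own -x is its front (towards the robot), z up. A 24 or 38 mm wide aluminium lane slopes down to the front at 38 deg. Its column starts 73 mm behind the lip, its foot 20 mm behind (8 mm high). One chute is loaded with three brass collets, the other with two white felt cones; which stands left or right changes
- chute_b: one of two like blue chutes, fixed. Origin: on its centre line at bench level; own -x is its front (towards the robot), z up. A 24 or 38 mm wide aluminium lane slopes down to the front at 38 deg. Its column starts 73 mm behind the lip, its foot 20 mm behind (8 mm high). One chute is loaded with three brass collets, the other with two white felt cones; which stands left or right changes
- chute_a_lip (a point): middle of the lip (lower end of the lane floor): 60 mm in front of the chute's origin, 170 mm up. A blue guard surrounds the mouth, 18 to 68 mm above lip height, open above and below: front plate 105 mm before the lip, 90 mm wide, and two side cheeks. It blocks an upright gripper that holds the pan below; one leaning back 40 to 50 deg clears it
- chute_b_lip (a point): the same point of chute_b
- chute_a_gate (a joint): lift of this chute's yellow gate plate, m: 0 shut, 0.042 top stop; slides straight up, 0.15 kg, falls shut by itself. Joined to the cross bar, which lifts it. Pieces start to slide at about 0.025; at 0.035 all run out over the lip within about a second
- chute_b_gate (a joint): the same for chute_b
- chute_a_bar (a point): middle of the underside of the yellow cross bar, which moves with the gate: round, 10 mm thick, 130 mm long across the chute, 14 mm behind the lip; when shut its underside is 75 mm below the lip (95 mm above the bench). The pan's two side rims can lift it when the pan reaches about 25 mm behind the lip
- chute_b_bar (a point): the same point of chute_b
- collet1: brass collet, a yellow metal barrel 19 mm thick and 30 mm long, 25 g, lying in the lane of one chute at the start; origin at the middle of one end
- collet2: brass collet, a yellow metal barrel 19 mm thick and 30 mm long, 25 g, lying in the lane of one chute at the start; origin at the middle of one end
- collet3: brass collet, a yellow metal barrel 19 mm thick and 30 mm long, 25 g, lying in the lane of one chute at the start; origin at the middle of one end
- cone1: off-white felt polishing cone, 35 mm thick and 44 mm long, 20 g, lying in the lane of the other chute; origin at the middle of its flat end
- cone2: off-white felt polishing cone, 35 mm thick and 44 mm long, 20 g, lying in the lane of the other chute; origin at the middle of its flat end
- oil_bottle: oil bottle with red cap, 44 mm wide, 115 mm high, standing on the bench; origin: centre of its underside
- tin_round: round tin with red lid, 66 mm wide, 36 mm high; origin: centre of its underside
- tin_small: small round tin with yellow lid, 50 mm wide, 28 mm high; origin: centre of its underside

How it is judged:
On the way, in this order (a step that is already met when the one before it is completed fails the run):
1. the pan, held clear of the bench, lifts the gate of the chute with the collets (value of joint chute_a_gate above 0.008 m and contact force between pan and chute_a_gate above 0.2 N and height (world z) of pan above 0.04 m).
2. all three collets are in the pan while it is still held up (more than 30 mm off the bench) (x of collet1 in the frame of pan between -0.058 and 0.058 m and y of collet1 in the frame of pan between -0.045 and 0.045 m and z of collet1 in the frame of pan between -0.005 and 0.045 m and x of collet2 in the frame of pan between -0.058 and 0.058 m and y of collet2 in the frame of pan between -0.045 and 0.045 m and z of collet2 in the frame of pan between -0.005 and 0.045 m and x of collet3 in the frame of pan between -0.058 and 0.058 m and y of collet3 in the frame of pan between -0.045 and 0.045 m and z of collet3 in the frame of pan between -0.005 and 0.045 m and height (world z) of pan above 0.03 m), for 0.2 s.
At the end, for the whole second after the job is handed in: The pan stands upright (within 4.5 deg) and at rest on the mat, its centre within 40 mm of the mat's centre, all three brass collets lie in it, and the gate has fallen shut again (less than 12 mm open) (x of collet1 in the frame of pan between -0.058 and 0.058 m and y of collet1 in the frame of pan between -0.045 and 0.045 m and z of collet1 in the frame of pan between -0.005 and 0.045 m and x of collet2 in the frame of pan between -0.058 and 0.058 m and y of collet2 in the frame of pan between -0.045 and 0.045 m and z of collet2 in the frame of pan between -0.005 and 0.045 m and x of collet3 in the frame of pan between -0.058 and 0.058 m and y of collet3 in the frame of pan between -0.045 and 0.045 m and z of collet3 in the frame of pan between -0.005 and 0.045 m and horizontal distance between pan and mat below 0.04 m and height (world z) of pan below 0.009 m and angle between pan's own z axis and vertical below 0.08 rad and linear speed of pan below 0.02 m/s and value of joint chute_a_gate below 0.012 m); the robot touches nothing.
It fails at once if the gate of the chute with the felt cones is opened (more than 10 mm) (value of joint chute_b_gate above 0.01 m).
It fails at once if the oil bottle or a tin is shifted by more than 30 mm (distance of any of oil_bottle, tin_round, tin_small from where it was at the start of the episode above 0.03 m).
It also fails if it takes over 58 s, if anything falls off the work surface, if the arm or the gripper's body presses on something with over 40 N, if the wrist force passes 120 N, or if a joint passes its speed limit or range.

### The arm

A 6-joint arm with a two-finger parallel gripper is mounted at the origin on a cart in front of the work surface, level with it; the furniture and walls round the work are solid. World frame = base frame: x ahead of the robot, y to its left, z up, the work surface at z = 0. Lengths are in m, angles in rad, forces in N, time in s.
With the tool pointing down it reaches from about 0.375 to 0.975 m from the base axis. Payload 3.8 kg.
Tool frame: the origin (TCP) lies midway between the tips of the shut fingers; the grasp point (between the pads) lies 19 mm behind it; z points along the fingers, y is the line along which they close (so a half turn about z gives the same grasp; the last joint's range is limited). The gripper opens to 85 mm and grips with 20 to 120 N. Pads are 22 mm wide; open, the fingers measure 114 mm over their backs; the gripper's body (76 mm by 85 mm) begins 54 mm behind the grasp point. The pads swing forward as they close: fully open they stand 13 mm farther back than shut.
Start: joints at [1.165, 0.264, 1.604, -0, 1.274, -0.037], TCP at [0.243, 0.63, 0.231] pointing down, gripper open.
Joint ranges: [-2.63, 2.63], [-0.94, 2.18], [0.31, 2.57], [-1.31, 4.45], [0, 2.66], [-2.55, 2.55]. Speed limits (rad/s): [2.57, 2.57, 3.14, 3.14, 3.14, 3.14].

### API

Orientations are given as a rotation vector (axis times angle).
In Python, from workcell import bot, cams gives the robot as it stands.
- The arm moves only by the tool play_rows, never from a script. Its argument "rows" is a list of rows, each a list of 2 entries, a list of its own where there are three numbers: the shift along the tool's x, y, z scaled (see below), then the turn, a rotation vector about the tool's x, y, z scaled (see below). A call has 1 to 20 rows; each row is the pose to reach, as a shift and turn from the pose commanded when the call began, along the tool's axes at that moment; what a row does not reach only later rows make up. The controller multiplies each number of a shift by 250 mm and each number of a turn by 45 degrees. A row lasts 1/12 s, in which the tool goes at most 41.7 mm and 7.16 degrees, less where a joint would pass 70% of its speed; a pose out of reach is approached as far as the arm can. A call with a number of a shift or a turn outside -1 to 1 is refused whole. A call with a gripper value outside its range is refused whole. "claw" is the opening, from -1 (shut) to 1 (fully open), set as the call begins (left out, the last holds). The fingers move at their own pace and stop on an object; "newtons" is the grip in N (left out, the last holds). Time passes only in rows, so rows that repeat a pose let the fingers close. It gives the time, the measured TCP pose, the force, the opening and the grip force at its end, in the units of the state.
- bot.read_state(): the state, without advancing time (a new reading comes with each control period).
- cams.read_camera(name): name is "scene" or "top" or "wrist"; returns a dict with "image" (420x560x3 uint8, red, green, blue), "K" (3x3 intrinsics, pixels), "k1" (the pictures are not rectified: a ray, as slopes to the right and down, at radius r is drawn at 1 + k1 r^2 times it, then the intrinsics apply), "T" (4x4, takes a point from camera to world coordinates); the wrist camera has in their place "mount" (4x4, takes a point from camera to tool coordinates, whose origin is the TCP and whose axes are the flange's). Camera axes: x right, y down, z forward; pixel columns grow to the right and rows downward; lengths in m; the calibration is good to about 2 mm. A picture is of the moment at which its call begins: read the wrist's pose just before it. There is no depth.
- bot.finish_job(): hands the job in; it is judged then, once.
The state is a dict: "time": time; "q": joint angles; "joint_vel": joint speeds; "joint_torque": joint torques, N m; "tool_pos": TCP position; "tcp_rot": TCP orientation; "wrist_force": force on the tool from outside, world axes, zero at the start; "torque": the same for the moment, N m; "width": opening from 0.0 (shut) to 1.0 (fully open); "grip_force": force on a finger pad.
Only numpy, scipy, OpenCV 4.12 (cv2) and the standard library are available. Lean on these libraries where they do the work, as an engineer would, in place of code of your own. Each camera call takes 0.05 s, during which the arm holds its last target. There are 200 camera calls.

## Working session

There is one attempt and no reset: what is moved stays moved. The work goes in short steps, Python scripts to look and compute and a tool call to move; the robot and the scene stay as the last step left them, time stands still between calls to the robot, and variables do not carry over. Pictures are saved under pics/ and viewed, at most 10 in all, crops included, and the job is handed in when it is done.

Besides the shell and the picture viewer there is one more tool, called after ">>>" as name(argument=value, ...) on one line, values as JSON. play_rows: Moves the arm, as the interface text tells. Its arguments: {"type":"object","properties":{"rows":{"type":"array","items":{"type":"array"}},"claw":{"type":"number"},"newtons":{"type":"number"}},"required":["rows"]}

```bash
mkdir -p pics; python3 - <<'E'
from workcell import bot,cams
import cv2,numpy as np,pickle
s=bot.read_state();print(s)
d={}
for n in("scene","top"):
    c=cams.read_camera(n);d[n]=c
    print(n,c["K"].tolist(),c["k1"],np.round(c["T"],4).tolist())
    cv2.imwrite(f"pics/{n}0.png",cv2.resize(c["image"][:,:,::-1],(800,600),interpolation=cv2.INTER_CUBIC))
c=cams.read_camera("wrist");print(c["K"].tolist(),c["k1"],c["mount"].tolist())
pickle.dump(d,open("d0.pkl","wb"))
E
```

```text
{'time': 0.0, 'q': array([ 1.16505641e+00,  2.64780224e-01,  1.60540572e+00, -3.46026935e-06,
        1.27369364e+00, -3.68851665e-02]), 'joint_vel': array([ 0.00037636, -0.00154766,  0.00107698, -0.00167512,  0.00082665,
       -0.00099629]), 'joint_torque': array([-1.27811461e-03, -5.15122426e+01, -3.67302775e+01, -3.78330569e-04,
        1.29015947e-02, -5.15976115e-07]), 'tool_pos': array([0.24306846, 0.628917  , 0.22992666]), 'tcp_rot': array([-0.57602333, -3.08782376,  0.00350528]), 'wrist_force': array([-0.17094148, -0.39209789,  0.62612854]), 'torque': array([-0.00300997,  0.04437731, -0.01436576]), 'grip_force': 0.0, 'width': 1.0012471709613235}
scene [[528.5484881697205, 0.0, 279.54453014101244], [0.0, 528.5484881697205, 203.45608225188167], [0.0, 0.0, 1.0]] -0.14431989658492328 [[0.8191, -0.3819, 0.428, -0.0816], [-0.5733, -0.5716, 0.5871, -0.936], [0.0204, -0.7262, -0.6872, 1.1846], [0.0, 0.0, 0.0, 1.0]]
top [[388.28960676148097, 0.0, 279.0384786404925], [0.0, 388.28960676148097, 206.77737290659388], [0.0, 0.0, 1.0]] 0.03150960378137074 [[0.0231, -0.9966, 0.0787, 0.4604], [-0.9997, -0.0237, -0.0059, -0.0529], [0.0078, -0.0786, -0.9969, 1.124], [0.0, 0.0, 0.0, 1.0]]
[[338.7551885137824, 0.0, 287.1742234426045], [0.0, 338.7551885137824, 208.58400245267012], [0.0, 0.0, 1.0]] -0.020152477299106412 [[-8.475109658470292e-05, -0.9451761340031998, -0.32656097214458435, 0.08598094356022543], [0.9999999950908743, -6.334000446918617e-05, -7.619904930228748e-05, 0.00012406467821735045], [5.1337149399153144e-05, -0.32656097699940856, 0.9451761347313464, -0.14458277774286724], [0.0, 0.0, 0.0, 1.0]]
```

View pics/scene0.png

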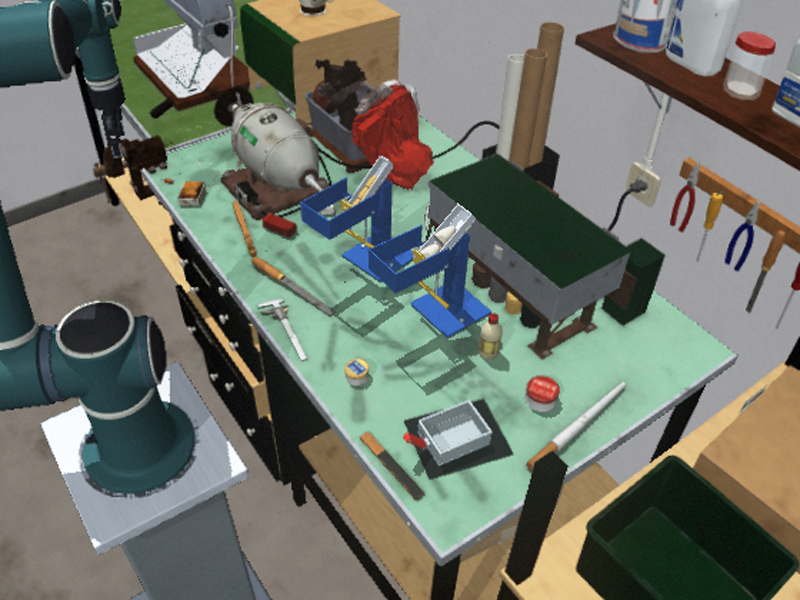

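View pics/top0.png

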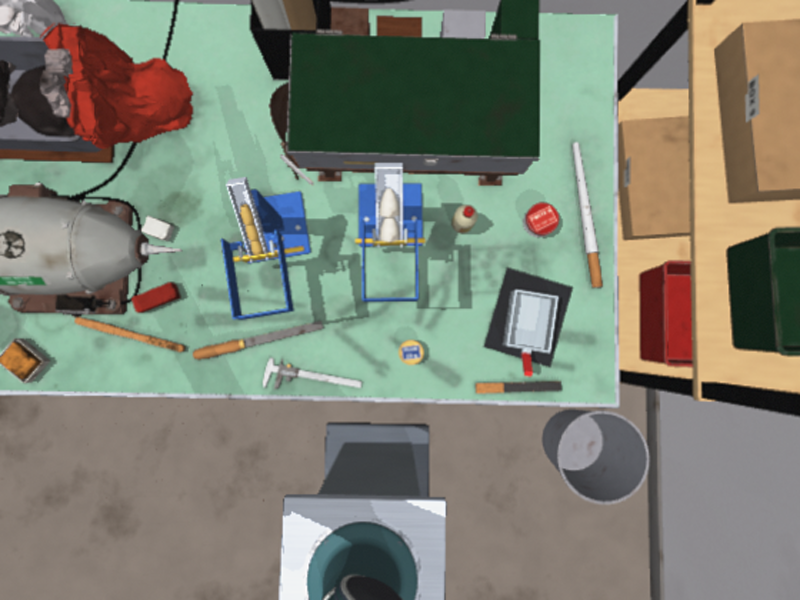

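```bash
cat > h.py <<'E'
import numpy as np,cv2,pickle
from scipy.spatial.transform import Rotation as R
def rays(c,px,T=None):
    T=c["T"] if T is None else T
    D=np.array([c["k1"],0,0,0,0.])
    u=cv2.undistortPoints(np.array(px,float).reshape(-1,1,2),c["K"],D).reshape(-1,2)
    d=np.c_[u,np.ones(len(u))]@T[:3,:3].T
    return T[:3,3],d
def atz(c,px,z,T=None):
    o,d=rays(c,px,T);return o+d*((z-o[2])/d[:,2])[:,None]
def tri(a,pa,b,pb):
    o1,d1=rays(a,[pa]);o2,d2=rays(b,[pb]);d1=d1[0];d2=d2[0]
    t=np.linalg.lstsq(np.c_[d1,-d2],o2-o1,rcond=None)[0]
    p,q=o1+d1*t[0],o2+d2*t[1];return (p+q)/2,np.linalg.norm(p-q)
def proj(c,P,T=None):
    T=c["T"] if T is None else T
    p=(np.atleast_2d(P)-T[:3,3])@T[:3,:3];s=p[:,:2]/p[:,2:]
    s=s*(1+c["k1"]*(s**2).sum(1,keepdims=True))
    return s*[c["K"][0,0],c["K"][1,1]]+c["K"][:2,2]
def mont(name,l):
    # l: (img,x0,y0,w,h,scale)
    out=[]
    for im,x,y,w,h,k in l:
        cr=cv2.resize(im[y:y+h,x:x+w,::-1],None,fx=k,fy=k,interpolation=cv2.INTER_CUBIC)
        for i in range(0,w,10): cv2.putText(cr,str(x+i),(i*k,8),0,.3,(0,0,255));cv2.line(cr,(i*k,10),(i*k,14),(0,0,255))
        for j in range(0,h,10): cv2.putText(cr,str(y+j),(0,j*k+4),0,.3,(0,0,255));cv2.line(cr,(22,j*k),(26,j*k),(0,0,255))
        out.append(cr)
    H=max(o.shape[0] for o in out)
    out=[cv2.copyMakeBorder(o,0,H-o.shape[0],0,0,0) for o in out]
    cv2.imwrite(name,np.hstack(out))
E
python3 - <<'E'
from h import *
d=pickle.load(open("d0.pkl","rb"));t=d["top"]["image"];s=d["scene"]["image"]
mont("pics/m1.png",[(t,150,120,80,110,5),(t,335,180,80,100,5)])
mont("pics/m2.png",[(s,205,105,90,100,5),(s,275,270,70,70,5)])
E
```

```text
(no output)
```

View pics/m1.png

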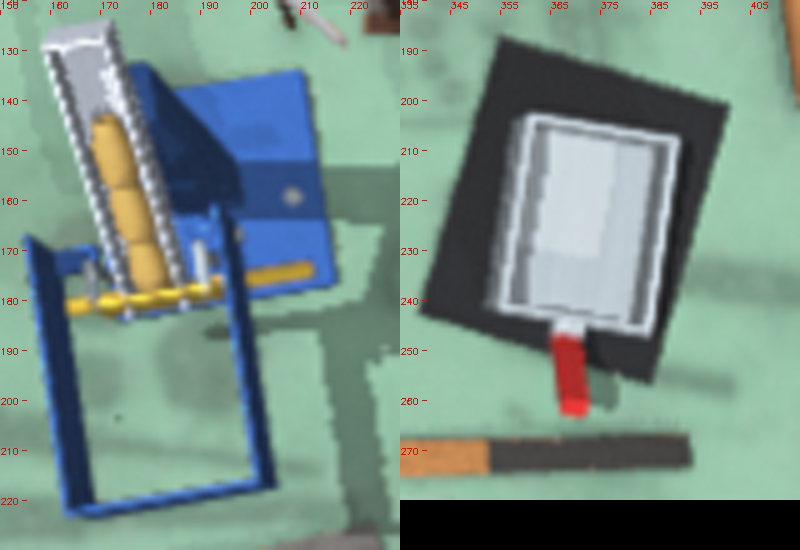

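View pics/m2.png

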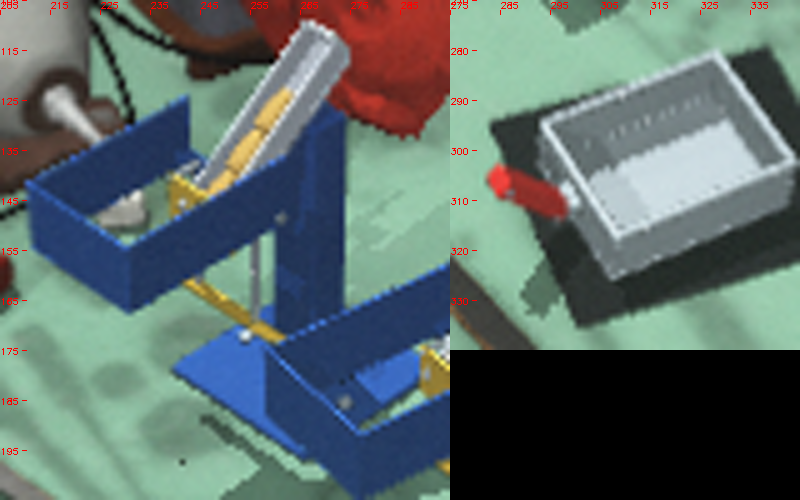

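```bash
python3 - <<'E'
from h import *
d=pickle.load(open("d0.pkl","rb"));t=d["top"];s=d["scene"];np.set_printoptions(precision=4,suppress=True)
def ang(v): return np.degrees(np.arctan2(v[1],v[0]))
m=atz(t,[(355,187.2),(400.8,201),(385.5,256.3),(338.8,242.2)],.003);print("mat",m,m.mean(0),np.linalg.norm(np.diff(m,axis=0),axis=1))
p=atz(t,[(360.6,202.8),(391.2,207.4),(385.4,247.2),(355.6,241.2)],.043);print("pan",p,p.mean(0),np.linalg.norm(np.diff(p,axis=0),axis=1),ang(p[0]-p[3]),ang(p[1]-p[2]),ang(p[0]-p[1])-90,ang(p[3]-p[2])-90)
h=atz(t,[(369.6,261.6)],.003+.053+.015);print("handletop",h)
g=atz(t,[(163.6,223.4),(205.4,217.4),(155.4,167),(192,161)],.238);print("guard",g,np.linalg.norm(g[0]-g[1]),ang(g[2]-g[0]),ang(g[3]-g[1]),ang(g[0]-g[1])-90)
b=atz(t,[(163.6,181.4),(212.6,173.8)],.100);print("bar",b,b.mean(0),np.linalg.norm(b[0]-b[1]),ang(b[0]-b[1])-90)
print("tri guard",tri(t,(163.6,223.4),s,(210,141.6)),tri(t,(205.4,217.4),s,(231,154.4)))
print("tri rim",tri(t,(391.2,207.4),s,(275+800/5-450/5+.0-0,301.5)))
print("scene rim",atz(s,[(328.5,280.5),(344,301.5),(308.5,317),(294,295)],.043))
E
```

```text
mat [[ 0.6113 -0.2792  0.003 ]
 [ 0.5741 -0.412   0.003 ]
 [ 0.4139 -0.3679  0.003 ]
 [ 0.4508 -0.2338  0.003 ]] [ 0.5125 -0.3232  0.003 ] [0.1379 0.1662 0.1391]
pan [[ 0.5623 -0.2871  0.043 ]
 [ 0.5515 -0.3724  0.043 ]
 [ 0.4405 -0.3564  0.043 ]
 [ 0.4551 -0.2739  0.043 ]] [ 0.5023 -0.3224  0.043 ] [0.086  0.1121 0.0837] -7.012813204442702 -8.239203076489824 -7.260719419555983 -9.993163435449034
handletop [[ 0.4015 -0.3061  0.071 ]]
guard [[0.4863 0.2029 0.238 ]
 [0.5021 0.1089 0.238 ]
 [0.6151 0.2274 0.238 ]
 [0.6313 0.1445 0.238 ]] 0.09523763170559649 10.804354880242126 15.403286590463177 9.553587081181774
bar [[0.6013 0.2478 0.1   ]
 [0.6249 0.1195 0.1   ]] [0.6131 0.1837 0.1   ] 0.13051288963464786 10.417842176179107
tri guard (array([0.4863, 0.2013, 0.2429]), np.float64(0.0003358919203446621)) (array([0.5019, 0.1066, 0.2498]), np.float64(0.0007377134499917414))
tri rim (array([ 0.5516, -0.3707,  0.0508]), np.float64(0.0019386864805914297))
scene rim [[ 0.5649 -0.287   0.043 ]
 [ 0.5547 -0.3657  0.043 ]
 [ 0.4472 -0.3515  0.043 ]
 [ 0.4577 -0.2734  0.043 ]]
```

```bash
cat >> h.py <<'E'
def Rt(yaw,lean,roll=0):
    c,s=np.cos(np.radians(lean)),np.sin(np.radians(lean))
    return R.from_euler('z',yaw,degrees=True)*R.from_matrix(np.array([[-c,0,s],[0,1,0],[-s,0,-c]]))
def rel(p0,R0,targets):
    for p,Rr in targets:
        sh=R0.inv().apply(np.array(p)-p0)/.25; tu=np.degrees((R0.inv()*Rr).as_rotvec())/45
        print(np.round(sh,3).tolist(),np.round(tu,3).tolist(),"rows>=",round(max(np.linalg.norm(sh)*6,np.linalg.norm(tu)*45/7.16),1))
def cur():
    from workcell import bot
    s=bot.read_state();return s,s["tool_pos"],R.from_rotvec(s["tcp_rot"])
def tcp(panxyz,panyaw,lean,ext=0.):
    # TCP so grasp point (19mm behind) is at pan_grip (+ext further along tool z)
    Rr=Rt(panyaw,lean);g=np.array(panxyz)+R.from_euler('z',panyaw,degrees=True).apply([-.09,0,.053])
    return g+Rr.apply([0,0,.019+ext]),Rr
E
python3 - <<'E'
from h import *
from scipy.optimize import least_squares
d=pickle.load(open("d0.pkl","rb"));t=d["top"];s=d["scene"];np.set_printoptions(precision=4,suppress=True)
L=np.array([[-.165,.045,.238],[-.165,-.045,.238],[-.074+.028,.065,.1],[-.046,-.065,.1]])
def res(v):
    P=R.from_euler('z',v[2]).apply(L)+[v[0],v[1],0]
    return np.r_[(proj(t,P)-[(163.6,223.4),(205.4,217.4),(163.6,181.4),(212.6,173.8)]).ravel(),.7*(proj(s,P[:2])-[(210,141.6),(231,154.4)]).ravel()]
r=least_squares(res,[.66,.19,.2]);print(r.x,np.degrees(r.x[2]),r.fun)
lip=r.x[:2]+R.from_euler('z',r.x[2]).apply([-.06,0,0])[:2];print("lip",lip)
S,p,R0=cur();print(R0.as_matrix())
rel(p,R0,[([.34,.42,.34],Rt(-20,0)),([.42,.30,.40],Rt(-15,15))])
tp,tr=tcp([.504,-.321,.003],-7.7,45);print("grasp tcp",tp)
E
```

```text
[0.6571 0.1912 0.2039] 11.684364828773742 [ 0.4546 -0.0492 -2.054  -1.1685  0.8354  0.9264  0.4752 -0.1058  0.0085
  0.859  -0.2837  1.1411]
lip [0.5984 0.179 ]
[[-0.9328  0.3605 -0.0007]
 [ 0.3605  0.9327 -0.0016]
 [ 0.0001 -0.0018 -1.    ]]
[-0.663, -0.641, -0.438] [-0.002, -0.0, -0.025] rows>= 6.1
[-1.134, -0.974, -0.677] [-0.02, -0.333, -0.135] rows>= 9.8
grasp tcp [ 0.4281 -0.3107  0.0426]
```

>>> play_rows(rows=[[[-0.66,-0.64,-0.44],[0,0,-0.03]],[[-0.66,-0.64,-0.44],[0,0,-0.03]],[[-0.66,-0.64,-0.44],[0,0,-0.03]],[[-0.66,-0.64,-0.44],[0,0,-0.03]],[[-0.8,-0.9,-0.6],[0,-0.2,-0.1]],[[-0.9,-1.0,-0.68],[-0.02,-0.33,-0.13]],[[-0.9,-1.0,-0.68],[-0.02,-0.33,-0.13]],[[-0.9,-1.0,-0.68],[-0.02,-0.33,-0.13]],[[-0.9,-1.0,-0.68],[-0.02,-0.33,-0.13]],[[-0.9,-1.0,-0.68],[-0.02,-0.33,-0.13]]], claw=1)

```text
time: 0.98
tool_pos: [0.365, 0.3116, 0.4067]
tcp_rot: [0.388, 2.851, -0.041]
wrist_force: [-0.4, 0.8, 0.9]
width: 0.998
grip_force: 0.0
```

```bash
python3 - <<'E'
from h import *
S,p,R0=cur();print(S["time"],S["q"].round(3),p.round(3),R0.as_matrix().round(2).tolist())
rel(p,R0,[([.44,.12,.40],Rt(-12,25)),([.43,-.08,.36],Rt(-10,35)),([.40,-.2,.30],Rt(-7.7,45))])
E
```

```text
0.9833 [ 0.821 -0.264  1.839 -0.234  1.439 -0.463] [0.365 0.312 0.407] [[-0.93, 0.27, 0.25], [0.26, 0.96, -0.06], [-0.26, 0.01, -0.96]]
[-0.47, -0.659, 0.151] [-0.018, -0.217, -0.075] rows>= 4.9
[-0.598, -1.442, 0.346] [-0.043, -0.439, -0.114] rows>= 9.6
[-0.548, -1.938, 0.577] [-0.079, -0.66, -0.155] rows>= 12.6
```

>>> play_rows(rows=[[[-0.47,-0.66,0.15],[-0.02,-0.2,-0.07]],[[-0.47,-0.66,0.15],[-0.02,-0.2,-0.07]],[[-0.47,-0.66,0.15],[-0.02,-0.2,-0.07]],[[-0.47,-0.66,0.15],[-0.02,-0.2,-0.07]],[[-0.5,-1.0,0.2],[-0.02,-0.3,-0.1]],[[-0.5,-1.0,0.2],[-0.02,-0.3,-0.1]],[[-0.5,-1.0,0.2],[-0.02,-0.3,-0.1]],[[-0.5,-1.0,0.2],[-0.02,-0.3,-0.1]]])

```text
time: 1.65
tool_pos: [0.4254, 0.0305, 0.383]
tcp_rot: [0.261, 2.637, -0.088]
wrist_force: [-0.2, 1.0, -0.5]
width: 1.006
grip_force: 0.0
```

```bash
python3 - <<'E'
from h import *
S,p,R0=cur();print(S["time"],S["q"].round(3),p.round(3))
rel(p,R0,[([.43,-.10,.36],Rt(-10,35)),([.40,-.2,.30],Rt(-7.7,40)),([.38,-.30,.22],Rt(-7.7,45))])
E
```

```text
1.65 [ 0.161 -0.611  2.148 -0.199  1.15  -1.173] [0.425 0.03  0.383]
[-0.06, -0.506, 0.146] [-0.035, -0.148, -0.019] rows>= 3.2
[0.09, -0.918, 0.345] [-0.064, -0.26, -0.06] rows>= 5.9
[0.243, -1.321, 0.633] [-0.067, -0.371, -0.057] rows>= 8.9
```

>>> play_rows(rows=[[[-0.04,-0.5,0.15],[-0.03,-0.15,-0.02]],[[-0.04,-0.5,0.15],[-0.03,-0.15,-0.02]],[[-0.04,-0.5,0.15],[-0.03,-0.15,-0.02]],[[0.09,-0.92,0.35],[-0.06,-0.26,-0.06]],[[0.09,-0.92,0.35],[-0.06,-0.26,-0.06]],[[0.09,-0.92,0.35],[-0.06,-0.26,-0.06]],[[0.09,-0.92,0.35],[-0.06,-0.26,-0.06]]])

```text
time: 2.23
tool_pos: [0.4074, -0.1765, 0.3064]
tcp_rot: [0.148, 2.437, -0.053]
wrist_force: [1.5, 0.2, 0.0]
width: 0.997
grip_force: 0.0
```

```bash
python3 - <<'E'
from h import *
from workcell import cams
S,p,R0=cur();print(S["time"],S["q"].round(3),p.round(3),R0.as_matrix().round(2).tolist())
tp,tr=tcp([.504,-.321,.003],-7.7,45)
rel(p,R0,[(tp-tr.apply([0,0,.12]),tr),(tp-tr.apply([0,0,.06]),tr)])
c=cams.read_camera("wrist");c["p"]=p;c["R"]=R0.as_matrix();pickle.dump(c,open("w1.pkl","wb"))
cv2.imwrite("pics/w1.png",c["image"][:,:,::-1])
E
```

```text
2.2333 [-0.785 -0.687  2.389  0.522  0.923 -2.444] [ 0.407 -0.176  0.306] [[-0.76, 0.12, 0.64], [0.09, 0.99, -0.08], [-0.64, 0.0, -0.76]]
[0.609, -0.519, 0.423] [0.012, -0.108, 0.012] rows>= 5.4
[0.588, -0.521, 0.662] [0.012, -0.108, 0.012] rows>= 6.2
```

View pics/w1.png

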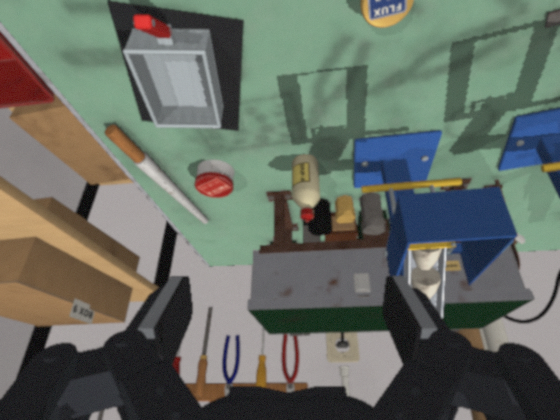

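>>> play_rows(rows=[[[0,0,0],[0,0,0.16]],[[0,0,0],[0,0,1]],[[0,0,0],[0,0,1]],[[0,0,0],[0,0,1]],[[0,0,0],[0,0,1]],[[0,0,0],[0,0,1]],[[0,0,0],[0,0,1]]])

```text
time: 2.87
tool_pos: [0.408, -0.1756, 0.306]
tcp_rot: [1.089, 2.215, 0.297]
wrist_force: [0.5, -0.7, 0.1]
width: 0.999
grip_force: 0.0
```

>>> play_rows(rows=[[[0,0,0],[0,0,1]],[[0,0,0],[0,0,1]],[[0,0,0],[0,0,1]],[[0,0,0],[0,0,1]],[[0,0,0],[0,0,1]],[[0,0,0],[0,0,1]],[[0,0,0],[0,0,1]]])

```text
time: 3.45
tool_pos: [0.4081, -0.1754, 0.3061]
tcp_rot: [1.917, 1.687, 0.619]
wrist_force: [0.5, -0.2, 0.3]
width: 0.998
grip_force: 0.0
```

>>> play_rows(rows=[[[0,0,0],[0,0,1]],[[0,0,0],[0,0,1]],[[0,0,0],[0,0,1]],[[0,0,0],[0,0,1]],[[0,0,0],[0,0,1]],[[0,0,0],[0,0,1]],[[0,0,0],[0,0,1]]])

```text
time: 4.03
tool_pos: [0.4081, -0.1754, 0.3061]
tcp_rot: [2.559, 0.873, 0.885]
wrist_force: [0.7, -0.1, -0.1]
width: 0.996
grip_force: 0.0
```

```bash
cat >> h.py <<'E'
_Rt=Rt
def Rt(yaw,lean): return _Rt(yaw,lean)*R.from_euler('z',180,degrees=True)
E
python3 - <<'E'
from h import *
S,p,R0=cur();print(S["time"],S["q"].round(3),p.round(3),R0.as_matrix().round(2).tolist())
tp,tr=tcp([.504,-.321,.003],-7.7,45)
rel(p,R0,[(tp-tr.apply([0,0,.15]),tr),(tp-tr.apply([0,0,.06]),tr)])
E
```

```text
4.0333 [-0.778 -0.684  2.387  0.516  0.923 -0.072] [ 0.408 -0.175  0.306] [[0.63, 0.45, 0.64], [0.63, -0.77, -0.08], [0.46, 0.45, -0.77]]
[-0.807, -0.062, 0.303] [-0.057, 0.102, 1.003] rows>= 6.3
[-0.787, -0.037, 0.662] [-0.057, 0.102, 1.003] rows>= 6.3
```

>>> play_rows(rows=[[[-0.8,-0.05,0.45],[-0.06,0.1,1]],[[-0.8,-0.05,0.45],[-0.06,0.1,1]],[[-0.8,-0.05,0.45],[-0.06,0.1,1]],[[-0.8,-0.05,0.45],[-0.06,0.1,1]],[[-0.8,-0.05,0.45],[-0.06,0.1,1]],[[-0.8,-0.05,0.45],[-0.06,0.1,1]],[[-0.8,-0.05,0.45],[-0.06,0.1,1]],[[-0.8,-0.05,0.45],[-0.06,0.1,1]],[[-0.8,-0.05,0.45],[-0.06,0.1,1]]])

```text
time: 4.78
tool_pos: [0.3495, -0.3019, 0.1232]
tcp_rot: [2.846, -0.181, 1.178]
wrist_force: [0.7, 0.2, 0.4]
width: 0.999
grip_force: 0.0
```

```bash
python3 - <<'E'
from h import *
from workcell import cams
S,p,R0=cur();print(S["time"],S["q"].round(3),p.round(3),R0.as_matrix().round(2).tolist())
tp,tr=tcp([.504,-.321,.003],-7.7,45)
rel(p,R0,[(tp-tr.apply([0,0,.06]),tr),(tp,tr)])
c=cams.read_camera("wrist");c["p"]=p;c["R"]=R0.as_matrix();pickle.dump(c,open("w2.pkl","wb"))
im=c["image"].copy()
T=np.eye(4);T[:3,:3]=c["R"];T[:3,3]=p;T=T@c["mount"]
P=[[x,y,.04] for x in(-.055,.055) for y in(-.042,.042)]+[[-.09-.0129,0,.053+.0153]]
pr=proj(c,R.from_euler('z',-7.7,degrees=True).apply(P)+[.504,-.321,.003],T);print(pr.round(0))
im=cv2.resize(im,(800,600))
for q in pr: cv2.drawMarker(im,(int(q[0]/.7),int(q[1]/.7)),(255,0,255),0,10,1)
cv2.imwrite("pics/w2.png",im[:,:,::-1])
E
```

```text
4.7833 [-1.281 -0.268  2.563  1.09   0.812 -0.361] [ 0.349 -0.302  0.123] [[0.7, -0.13, 0.7], [-0.09, -0.99, -0.1], [0.71, 0.01, -0.71]]
[-0.004, -0.008, 0.212] [0.002, 0.0, 0.011] rows>= 1.3
[-0.004, -0.008, 0.452] [0.002, 0.0, 0.011] rows>= 2.7
[[336. 181.]
 [235. 180.]
 [329.  84.]
 [243.  83.]
 [285. 220.]]
```

View pics/w2.png

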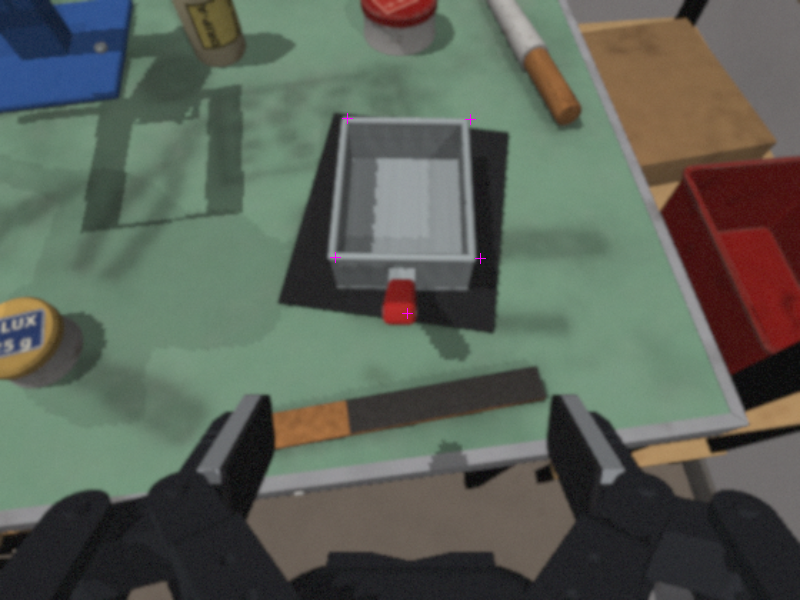

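```bash
python3 - <<'E'
from h import *
S,p,R0=cur()
tp,tr=tcp([.504,-.319,.003],-8.8,45)
print(tp);rel(p,R0,[(tp-tr.apply([0,0,.05]),tr),(tp,tr)])
E
```

```text
[ 0.42833632 -0.30728664  0.04256497]
[-0.008, -0.026, 0.253] [-0.014, -0.001, 0.03] rows>= 1.5
[-0.008, -0.023, 0.453] [-0.014, -0.001, 0.03] rows>= 2.7
```

>>> play_rows(rows=[[[-0.01,-0.025,0.1],[-0.01,0,0.03]],[[-0.01,-0.025,0.2],[-0.01,0,0.03]],[[-0.01,-0.025,0.25],[-0.01,0,0.03]],[[-0.01,-0.025,0.3],[-0.01,0,0.03]],[[-0.01,-0.024,0.35],[-0.01,0,0.03]],[[-0.01,-0.024,0.4],[-0.01,0,0.03]],[[-0.01,-0.023,0.45],[-0.01,0,0.03]],[[-0.01,-0.023,0.45],[-0.01,0,0.03]],[[-0.01,-0.023,0.45],[-0.01,0,0.03]]])

```text
time: 5.58
tool_pos: [0.4283, -0.3071, 0.0434]
tcp_rot: [2.843, -0.215, 1.18]
wrist_force: [0.9, 0.1, 0.5]
width: 0.997
grip_force: 0.0
```

>>> play_rows(rows=[[[0,0,0],[0,0,0]],[[0,0,0],[0,0,0]],[[0,0,0],[0,0,0]],[[0,0,0],[0,0,0]],[[0,0,0],[0,0,0]],[[0,0,0],[0,0,0]],[[0,0,0],[0,0,0]],[[0,0,0],[0,0,0]],[[0,0,0],[0,0,0]],[[0,0,0],[0,0,0]]], claw=-1, newtons=90)

```text
time: 6.42
tool_pos: [0.4274, -0.3078, 0.043]
tcp_rot: [2.842, -0.22, 1.18]
wrist_force: [-3.1, 0.8, 5.3]
width: 0.172
grip_force: 87.5
```

```bash
python3 - <<'E'
from h import *
S,p,R0=cur();print(S["time"],S["q"].round(3),p.round(4),S["width"],S["grip_force"],S["wrist_force"],R0.as_matrix().round(3).tolist())
tp,tr=tcp([.504,-.319,.003],-8.8,45)
d=np.array
rel(p,R0,[(p+d([0,0,.05]),R0),(d([.43,-.2,.25]),R0),(d([.42,-.05,.36]),Rt(0,45))])
E
```

```text
6.4167 [-1.05   0.036  2.528  1.541  0.588 -0.687] [ 0.4274 -0.3078  0.043 ] 0.17161160609139453 87.54342198371887 [-3.06158347  0.84782502  5.28254482] [[0.697, -0.153, 0.7], [-0.109, -0.988, -0.106], [0.708, -0.003, -0.706]]
[0.142, -0.001, -0.141] [0.0, 0.0, 0.0] rows>= 1.2
[0.547, -0.43, -0.623] [0.0, 0.0, 0.0] rows>= 5.6
[0.765, -1.018, -1.025] [0.136, -0.002, -0.14] rows>= 9.8
```

```bash
cat > kin.py <<'E'
from h import *
from scipy.optimize import least_squares
Y=lambda a:R.from_euler('y',a); Z=lambda a:R.from_euler('z',a)
def fk(q,k):
    a1,d1,L2,a3,d4,d6,ax,s4,s6,off=k
    A=Z(q[0]);B=A*Y(q[1]);C=A*Y(q[1]+q[2]);D=C*Z(s4*q[3])*Y(q[4])
    return A.apply([a1,0,d1])+B.apply([0,0,L2])+C.apply([a3,0,d4])+D.apply([ax,0,d6]), D*Z(s6*q[5]+off)
Q=np.array([[1.16506,.26478,1.60541,0,1.27369,-.0369],[.821,-.264,1.839,-.234,1.439,-.463],[.161,-.611,2.148,-.199,1.15,-1.173],[-.785,-.687,2.389,.522,.923,-2.444],[-1.281,-.268,2.563,1.09,.812,-.361],[-1.05,.036,2.528,1.541,.588,-.687]])
P=np.array([[.24307,.62892,.22993],[.365,.312,.407],[.4254,.0305,.383],[.4074,-.1765,.3064],[.3495,-.3019,.1232],[.4274,-.3078,.043]])
best=None
for s4 in(1,-1):
    f=lambda v:np.concatenate([fk(q,[*v,0,s4,1,0])[0]-p for q,p in zip(Q,P)])
    r=least_squares(f,[0,.3,.4,0,.4,.3])
    if best is None or r.cost<best[0]: best=(r.cost,[*r.x,0,s4],r.fun)
K6=best[1]
E
python3 - <<'E'
from kin import *
print(best[0],np.round(K6,4),np.abs(best[2]).max())
S,p,R0=cur()
for s6 in(1,-1):
    for off in np.arange(4)*np.pi/2:
        e=(fk(S["q"],[*K6,s6,off])[1].inv()*R0).magnitude()
        if e<.1: print(s6,off,e)
E
```

```text
0.0014425066471099462 [-0.0141  0.2678  0.5294  0.0058  0.5788  0.3764  0.      1.    ] 0.029264666001758054
1 1.5707963267948966 7.32916049499467e-16
```

```bash
cat > kin.py <<'E'
from h import *
from scipy.optimize import least_squares
Y=lambda a:R.from_euler('y',a); Z=lambda a:R.from_euler('z',a)
def fk(q,k):
    a1,y1,d1,L2,a3,d4,d6,ax,ay=k
    A=Z(q[0]);B=A*Y(q[1]);C=A*Y(q[1]+q[2]);D=C*Z(q[3]);E=D*Y(q[4])
    return A.apply([a1,y1,d1])+B.apply([0,0,L2])+C.apply([a3,0,d4])+D.apply([ax,ay,0])+E.apply([0,0,d6]), E*Z(q[5]+np.pi/2)
Q=np.array([[1.16506,.26478,1.60541,0,1.27369,-.0369],[.821,-.264,1.839,-.234,1.439,-.463],[.161,-.611,2.148,-.199,1.15,-1.173],[-.785,-.687,2.389,.522,.923,-2.444],[-1.281,-.268,2.563,1.09,.812,-.361],[-1.05,.036,2.528,1.541,.588,-.687]])
P=np.array([[.24307,.62892,.22993],[.365,.312,.407],[.4254,.0305,.383],[.4074,-.1765,.3064],[.3495,-.3019,.1232],[.4274,-.3078,.043]])
f=lambda v:np.concatenate([fk(q,v)[0]-p for q,p in zip(Q,P)]+[.01*(np.array(v)-[0,0,.3,.4,0,.4,.3,0,0])])
r=least_squares(f,[0,0,.3,.4,0,.4,.3,0,0]);K=r.x
LO=np.array([-2.63,-.94,.31,-1.31,0,-2.55]);HI=np.array([2.63,2.18,2.57,4.45,2.66,2.55])
def ik(p,Rr,q0):
    g=lambda q:np.r_[(fk(q,K)[0]-p)*5,(fk(q,K)[1].inv()*Rr).as_rotvec(),1e-4*(q-q0)]
    s=least_squares(g,np.clip(q0,LO+.01,HI-.01),bounds=(LO,HI))
    return s.x,np.linalg.norm(fk(s.x,K)[0]-p),np.degrees((fk(s.x,K)[1].inv()*Rr).magnitude())
E
python3 - <<'E'
from kin import *
print(np.round(K,4),np.abs(r.fun[:18]).max())
S,p,R0=cur();q=S["q"]
print(q.round(3))
c,s_=np.cos(np.radians(11.7)),np.sin(np.radians(11.7));lip=np.array([.598,.179])
for lean in(40,45,50):
  print("lean",lean);q=S["q"]
  for name,px,py,pz,yaw in [("lift",.504,-.319,.1,-8.8),("mid",.56,-.2,.3,-8),("mid",.56,-.1,.35,0),("b over",.55,0,.38,5)]+[("chute",lip[0]-o*c+l*s_,lip[1]-o*s_-l*c,z,11.7) for o,l,z in [(.03,.1,.38),(.03,.1,.3),(.03,.1,.1),(.03,.1,.05),(.03,0,.05),(.03,0,.093),(.06,0,.05),(.1,0,.05)]]:
    tp,tr=tcp([px,py,pz],yaw,lean);q,e1,e2=ik(tp,tr,q);print(name,np.round([px,py,pz],3),"tcp",tp.round(3),q.round(2),round(e1,4),round(e2,2))
E
```

```text
[-0.000e+00  2.500e-02  2.517e-01  5.117e-01  1.200e-03  5.665e-01
  3.468e-01  5.000e-04 -0.000e+00] 0.00032141204857204925
[-1.05   0.036  2.528  1.541  0.588 -0.687]
lean 40
lift [ 0.504 -0.319  0.1  ] tcp [ 0.427 -0.307  0.138] [-1.   -0.21  2.44  0.95  0.63  0.02] 0.0 0.0
mid [ 0.56 -0.2   0.3 ] tcp [ 0.483 -0.189  0.338] [-0.62 -0.52  2.25  0.42  0.82  0.89] 0.0 0.0
mid [ 0.56 -0.1   0.35] tcp [ 0.482 -0.1    0.388] [-0.46 -0.6   2.2   0.36  0.93  0.98] 0.0 0.0
b over [0.55 0.   0.38] tcp [ 0.473 -0.007  0.418] [-0.2  -0.66  2.18  0.23  0.96  1.21] 0.0 0.0
chute [0.589 0.075 0.38 ] tcp [0.513 0.059 0.418] [-0.04 -0.56  2.13  0.2   0.9   1.26] 0.0 0.0
chute [0.589 0.075 0.3  ] tcp [0.513 0.059 0.338] [-0.04 -0.55  2.26  0.23  0.75  1.22] 0.0 0.0
chute [0.589 0.075 0.1  ] tcp [0.513 0.059 0.138] [-0.04 -0.33  2.52  0.54  0.31  0.87] 0.0 0.0
chute [0.589 0.075 0.05 ] tcp [0.513 0.059 0.088] [-0.04 -0.22  2.56  0.95  0.19  0.45] 0.0 0.0
chute [0.569 0.173 0.05 ] tcp [0.492 0.157 0.088] [ 0.3  -0.21  2.56 -0.57  0.12  2.22] 0.0 0.0
chute [0.569 0.173 0.093] tcp [0.492 0.157 0.131] [
[... 1926 characters left out ...]
0 0.0
chute [0.589 0.075 0.3  ] tcp [0.515 0.06  0.341] [-0.08 -0.64  2.38  0.4   0.58  1.05] 0.0 0.0
chute [0.589 0.075 0.1  ] tcp [0.515 0.06  0.141] [-0.07 -0.33  2.57  1.06  0.24  0.33] 0.0082 3.85
chute [0.589 0.075 0.05 ] tcp [0.515 0.06  0.091] [-0.08 -0.19  2.57  1.46  0.22 -0.1 ] 0.0137 6.19
chute [0.569 0.173 0.05 ] tcp [0.495 0.158 0.091] [ 0.29 -0.21  2.57 -0.92  0.05  2.55] 0.0111 6.83
chute [0.569 0.173 0.093] tcp [0.495 0.158 0.134] [ 0.33 -0.31  2.57 -0.89  0.14  2.55] 0.0085 4.03
chute [0.539 0.167 0.05 ] tcp [0.465 0.152 0.091] [ 0.37 -0.25  2.57 -0.86  0.19  2.55] 0.02 9.63
chute [0.5   0.159 0.05 ] tcp [0.426 0.143 0.091] [ 0.44 -0.32  2.57 -0.66  0.35  2.4 ] 0.0287 14.13
```

```bash
cat >> kin.py <<'E'
CY=11.7;lip=np.array([.598,.179,0])
def ch(o,z,l=0.):  # grip point o m in front of lip along chute axis (l to the right), height z
    return lip*[1,1,0]+R.from_euler('z',CY,degrees=True).apply([-o,-l,0])+[0,0,z]
def gt(g,yaw,lean):
    Rr=Rt(yaw,lean);return np.array(g)+Rr.apply([0,0,.019]),Rr
E
python3 - <<'E'
from kin import *
S,p,R0=cur();q=S["q"]
tp,tr=tcp([.504,-.319,.003],-8.8,40);print(p,tp);rel(p,R0,[(tp,tr)])
W=[([.415,-.306,.056],-8.8,40),([.42,-.30,.2],-8,35),([.43,-.2,.42],-5,20),([.42,0,.42],5,20),([.385,.12,.42],11.7,20)]+[(ch(o,z),11.7,l) for o,z,l in [(.24,.42,20),(.24,.30,20),(.24,.22,20),(.24,.2,20),(.2,.19,20),(.17,.18,25),(.15,.17,30),(.13,.13,38),(.115,.1,40),(.115,.12,40),(.115,.146,40)]]
for g,y,l in W:
    t_,r_=gt(g,y,l);q,e1,e2=ik(t_,r_,q);print(np.round(g,3),y,l,q.round(2),round(e1,4),round(e2,2))
for o,z,l in [(.24,.2,25),(.24,.2,30),(.24,.25,30),(.24,.25,25),(.22,.18,30)]:
    t_,r_=gt(ch(o,z),11.7,l);print(o,z,l,[np.round(x,3) for x in ik(t_,r_,np.array([.35,-.4,2.5,-.2,.4,1.9]))])
E
```

```text
[ 0.42739191 -0.30778172  0.04300876] [ 0.42712864 -0.30709969  0.04144516]
[-0.005, -0.003, 0.003] [-0.003, -0.113, -0.002] rows>= 0.7
[ 0.415 -0.306  0.056] -8.8 40 [-1.    0.01  2.49  1.34  0.52 -0.45] 0.0 0.0
[ 0.42 -0.3   0.2 ] -8 35 [-0.93 -0.27  2.35  0.67  0.72  0.34] 0.0 0.0
[ 0.43 -0.2   0.42] -5 20 [-0.61 -0.39  1.95  0.18  1.28  1.03] 0.0 0.0
[0.42 0.   0.42] 5 20 [-0.11 -0.53  2.04  0.07  1.29  1.36] 0.0 0.0
[0.385 0.12  0.42 ] 11.7 20 [ 0.25 -0.56  2.05 -0.02  1.3   1.62] 0.0 0.0
[0.363 0.13  0.42 ] 11.7 20 [ 0.31 -0.6   2.07 -0.04  1.32  1.68] 0.0 0.0
[0.363 0.13  0.3  ] 11.7 20 [ 0.31 -0.6   2.28 -0.04  1.11  1.69] 0.0 0.0
[0.363 0.13  0.22 ] 11.7 20 [ 0.31 -0.56  2.41 -0.05  0.94  1.7 ] 0.0 0.0
[0.363 0.13  0.2  ] 11.7 20 [ 0.31 -0.54  2.43 -0.05  0.9   1.7 ] 0.0 0.0
[0.402 0.138 0.19 ] 11.7 20 [ 0.3  -0.42  2.39 -0.04  0.83  1.69] 0.0 0.0
[0.432 0.145 0.18 ] 11.7 25 [ 0.3  -0.38  2.41 -0.06  0.69  1.7 ] 0.0 0.0
[0.451 0.149 0.17 ] 11.7 30 [ 0.3  -0.37  2.44 -0.09  0.55  1.73] 0.0 0.0
[0.471 0.153 0.13 ] 11.7 38 [ 0.3  -0.3   2.54 -0.25  0.25  1.89] 0.0 0.0
[0.485 0.156 0.1  ] 11.7 40 [ 0.3  -0.19  2.55 -0.63  0.11  2.27] 0.0 0.0
[0.485 0.156 0.12 ] 11.7 40 [ 0.3  -0.24  2.54 -0.4   0.16  2.04] 0.0 0.0
[0.485 0.156 0.146] 11.7 40 [ 0.3  -0.3   2.52 -0.27  0.23  1.91] 0.0 0.0
0.24 0.2 25 [array([ 0.323, -0.604,  2.487, -0.068,  0.826,  1.724]), np.float64(0.0), np.float64(0.0)]
0.24 0.2 30 [array([ 0.336, -0.669,  2.54 , -0.096,  0.753,  1.755]), np.float64(0.0), np.float64(0.0)]
0.24 0.25 30 [array([ 0.336, -0.709,  2.465, -0.086,  0.867,  1.741]), np.float64(0.0), np.float64(0.0)]
0.24 0.25 25 [array([ 0.323, -0.643,  2.414, -0.062,  0.938,  1.715]), np.float64(0.0), np.float64(0.0)]
0.22 0.18 30 [array([ 0.325, -0.582,  2.539, -0.098,  0.666,  1.753]), np.float64(0.0), np.float64(0.0)]
```

>>> play_rows(rows=[[[0,0,0],[0,0,0]],[[0,0,0],[0,0,0]],[[0,0,0],[0,0,0]],[[-0.005,-0.001,0.003],[0,-0.113,0]],[[-0.005,-0.001,0.003],[0,-0.113,0]],[[-0.005,-0.001,0.003],[0,-0.113,0]],[[-0.005,-0.001,0.003],[0,-0.113,0]]], claw=-0.1)

```text
time: 7.0
tool_pos: [0.4273, -0.3072, 0.0414]
tcp_rot: [2.897, -0.222, 1.055]
wrist_force: [-0.5, 0.1, -0.4]
width: 0.452
grip_force: 0.0
```

>>> play_rows(rows=[[[0,0,0],[0,0,0]],[[0,0,0],[0,0,0]],[[0,0,0],[0,0,0]],[[0,0,0],[0,0,0]],[[0,0,0],[0,0,0]],[[0,0,0],[0,0,0]],[[0,0,0],[0,0,0]]], claw=-1, newtons=100)

```text
time: 7.58
tool_pos: [0.4266, -0.307, 0.0408]
tcp_rot: [2.899, -0.224, 1.053]
wrist_force: [-1.5, -0.0, -0.0]
width: 0.172
grip_force: 97.3
```

```bash
python3 - <<'E'
from kin import *
S,p,R0=cur();print(S["time"],S["q"].round(3),p.round(4),S["width"],S["grip_force"],S["wrist_force"].round(1),R0.as_matrix().round(3).tolist())
rel(p,R0,[gt(*w) for w in [([.415,-.305,.12],-8.8,40),([.42,-.28,.26],-8,35),([.43,-.2,.40],-5,20),]])
E
```

```text
7.5833 [-0.999  0.013  2.493  1.338  0.518 -0.446] [ 0.4266 -0.307   0.0408] 0.1719627871046776 97.3202133178711 [-1.5 -0.  -0. ] [[0.758, -0.152, 0.635], [-0.119, -0.988, -0.096], [0.642, -0.003, -0.767]]
[0.167, -0.002, -0.197] [-0.003, 0.002, -0.002] rows>= 1.6
[0.523, -0.106, -0.624] [0.007, -0.11, -0.016] rows>= 4.9
[0.856, -0.431, -1.063] [0.039, -0.443, -0.075] rows>= 8.6
```

>>> play_rows(rows=[[[0.04,0,-0.05],[0,0,0]],[[0.1,0,-0.12],[0,0,0]],[[0.17,0,-0.2],[0,0,0]],[[0.26,-0.03,-0.31],[0,-0.03,0]],[[0.36,-0.06,-0.42],[0,-0.06,0]],[[0.45,-0.08,-0.53],[0.01,-0.09,-0.01]],[[0.52,-0.11,-0.62],[0.01,-0.11,-0.02]],[[0.6,-0.18,-0.72],[0.01,-0.19,-0.03]],[[0.68,-0.25,-0.82],[0.02,-0.27,-0.04]],[[0.75,-0.33,-0.92],[0.03,-0.35,-0.06]],[[0.81,-0.4,-0.98],[0.04,-0.42,-0.07]],[[0.81,-0.42,-0.98],[0.04,-0.44,-0.07]],[[0.81,-0.42,-0.98],[0.04,-0.44,-0.07]]])

```text
time: 8.67
tool_pos: [0.4421, -0.203, 0.3613]
tcp_rot: [3.076, -0.134, 0.551]
wrist_force: [1.1, 0.1, -1.9]
width: 0.167
grip_force: 97.8
```

```bash
python3 - <<'E'
from kin import *
S,p,R0=cur();print(S["time"],S["q"].round(3),p.round(4),S["grip_force"],S["wrist_force"].round(1))
rel(p,R0,[gt(*w) for w in [([.42,-.1,.42],0,20),([.42,0,.42],5,20),([.385,.12,.42],11.7,20),(ch(.24,.42),11.7,20)]])
E
```

```text
8.6667 [-0.606 -0.381  2.02   0.187  1.199  1.01 ] [ 0.4421 -0.203   0.3613] 97.83856987953186 [ 1.1  0.1 -1.9]
[-0.035, -0.405, -0.187] [0.037, -0.007, -0.104] rows>= 2.7
[-0.068, -0.806, -0.199] [0.075, -0.007, -0.208] rows>= 5.0
[-0.239, -1.275, -0.261] [0.126, -0.007, -0.348] rows>= 7.9
[-0.324, -1.309, -0.293] [0.126, -0.007, -0.348] rows>= 8.3
```

>>> play_rows(rows=[[[-0.03,-0.13,-0.1],[0.01,0,-0.03]],[[-0.03,-0.26,-0.19],[0.03,0,-0.06]],[[-0.04,-0.4,-0.2],[0.04,0,-0.1]],[[-0.05,-0.55,-0.2],[0.05,0,-0.14]],[[-0.06,-0.7,-0.2],[0.07,0,-0.18]],[[-0.08,-0.82,-0.2],[0.08,0,-0.21]],[[-0.15,-0.92,-0.22],[0.1,0,-0.26]],[[-0.2,-1,-0.24],[0.11,0,-0.3]],[[-0.25,-1,-0.26],[0.12,-0.01,-0.34]],[[-0.25,-1,-0.26],[0.12,-0.01,-0.34]]])

```text
time: 9.5
tool_pos: [0.38, 0.053, 0.3961]
tcp_rot: [-3.049, -0.301, -0.523]
wrist_force: [-0.1, -0.8, -2.2]
width: 0.175
grip_force: 98.6
```

```bash
python3 - <<'E'
from kin import *
S,p,R0=cur();print(S["time"],S["q"].round(3),p.round(4),S["grip_force"],S["wrist_force"].round(1))
rel(p,R0,[gt(*w) for w in [(ch(.245,.42),11.7,20),(ch(.245,.30),11.7,20),(ch(.245,.2),11.7,20)]])
E
```

```text
9.5 [ 0.02  -0.618  2.089  0.061  1.336  1.39 ] [0.38   0.053  0.3961] 98.57678174972534 [-0.1 -0.8 -2.2]
[0.008, -0.317, -0.023] [0.002, 0.012, -0.009] rows>= 1.9
[-0.152, -0.316, 0.43] [0.002, 0.012, -0.009] rows>= 3.3
[-0.285, -0.316, 0.807] [0.002, 0.012, -0.009] rows>= 5.5
```

>>> play_rows(rows=[[[-0.04,-0.16,-0.04],[0,0.01,-0.01]],[[-0.05,-0.316,-0.04],[0,0.01,-0.01]],[[-0.05,-0.316,-0.04],[0,0.01,-0.01]],[[-0.1,-0.316,0.1],[0,0.01,-0.01]],[[-0.15,-0.316,0.25],[0,0.01,-0.01]],[[-0.21,-0.316,0.41],[0,0.01,-0.01]],[[-0.26,-0.316,0.55],[0,0.01,-0.01]],[[-0.31,-0.316,0.68],[0,0.01,-0.01]],[[-0.34,-0.316,0.78],[0,0.01,-0.01]],[[-0.34,-0.316,0.78],[0,0.01,-0.01]],[[-0.34,-0.316,0.78],[0,0.01,-0.01]]])

```text
time: 10.42
tool_pos: [0.3515, 0.1255, 0.1837]
tcp_rot: [-3.05, -0.305, -0.533]
wrist_force: [0.7, 0.2, -0.4]
width: 0.175
grip_force: 98.6
```

```bash
python3 - <<'E'
from kin import *
from workcell import cams
S,p,R0=cur();print(S["time"],S["q"].round(3),p.round(4),S["grip_force"],S["wrist_force"].round(1))
rel(p,R0,[gt(*w) for w in [(ch(.2,.19),11.7,20),(ch(.17,.17),11.7,25),(ch(.15,.15),11.7,30),(ch(.13,.12),11.7,35)]])
ims=[cams.read_camera(n)["image"] for n in("wrist","scene")]
cv2.imwrite("pics/w3.png",np.hstack([cv2.resize(ims[0],(440,330)),cv2.resize(ims[1][90:210,180:300],(330,330))])[:,:,::-1])
E
```

```text
10.4167 [ 0.317 -0.59   2.457 -0.054  0.932  1.713] [0.3515 0.1255 0.1837] 98.62463593482971 [ 0.7  0.2 -0.4]
[0.205, -0.011, 0.123] [0.007, 0.004, -0.005] rows>= 1.4
[0.298, -0.012, 0.239] [0.007, 0.115, -0.005] rows>= 2.3
[0.352, -0.013, 0.34] [0.007, 0.226, -0.004] rows>= 2.9
[0.393, -0.014, 0.479] [0.007, 0.337, -0.004] rows>= 3.7
```

View pics/w3.png

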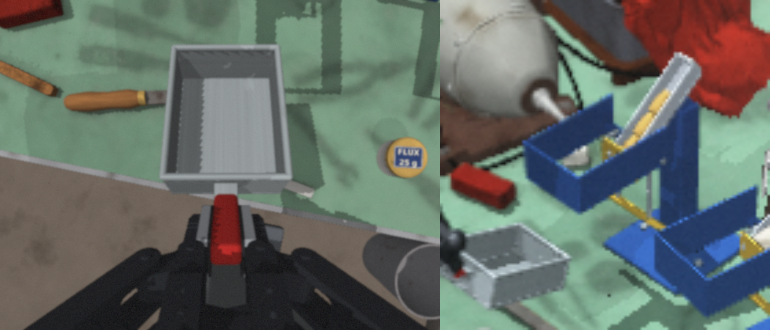

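```bash
python3 - <<'E'
from kin import *
S,p,R0=cur();q=S["q"]
for o,z,l in [(.2,.18,22),(.17,.14,28),(.155,.118,32),(.14,.108,34),(.125,.107,35),(.115,.107,35),(.115,.13,37),(.115,.155,40)]:
    t=gt(ch(o,z),11.7,l);q,e1,e2=ik(*t,q);d=np.radians(40-l)
    fx=.145*np.cos(d)-.013*np.sin(d);fz=-.145*np.sin(d)-.013*np.cos(d)
    print(o,z,l,q.round(2),round(e1,4),round(e2,2),"front rim",round(o-fx,3),round(z+fz,3),"bottom",round(z+fz-.04,3))
    rel(p,R0,[t])
E
```

```text
0.2 0.18 22 [ 0.3  -0.43  2.42 -0.05  0.77  1.7 ] 0.0 0.0 front rim 0.066 0.123 bottom 0.083
[0.174, -0.008, 0.176] [0.005, 0.038, -0.005] rows>= 1.5
0.17 0.14 28 [ 0.3  -0.35  2.48 -0.09  0.53  1.74] 0.0 0.0 front rim 0.031 0.097 bottom 0.057
[0.239, -0.009, 0.367] [0.006, 0.171, -0.004] rows>= 2.6
0.155 0.118 32 [ 0.3  -0.3   2.52 -0.15  0.37  1.79] 0.0 0.0 front rim 0.013 0.085 bottom 0.045
[0.27, -0.01, 0.47] [0.006, 0.26, -0.004] rows>= 3.3
0.14 0.108 34 [ 0.3  -0.26  2.53 -0.2   0.28  1.84] 0.0 0.0 front rim -0.003 0.08 bottom 0.04
[0.315, -0.01, 0.527] [0.006, 0.304, -0.004] rows>= 3.7
0.125 0.107 35 [ 0.3  -0.22  2.51 -0.22  0.25  1.86] 0.0 0.0 front rim -0.018 0.081 bottom 0.041
[0.371, -0.011, 0.552] [0.006, 0.327, -0.004] rows>= 4.0
0.115 0.107 35 [ 0.3  -0.2   2.49 -0.22  0.24  1.86] 0.0 0.0 front rim -0.028 0.081 bottom 0.041
[0.408, -0.011, 0.566] [0.006, 0.327, -0.004] rows>= 4.2
0.115 0.13 37 [ 0.3  -0.25  2.5  -0.22  0.26  1.86] 0.0 0.0 front rim -0.029 0.109 bottom 0.069
[0.443, -0.011, 0.479] [0.006, 0.371, -0.004] rows>= 3.9
0.115 0.155 40 [ 0.3  -0.32  2.51 -0.25  0.26  1.89] 0.0 0.0 front rim -0.03 0.142 bottom 0.102
[0.481, -0.01, 0.384] [0.006, 0.438, -0.004] rows>= 3.7
```

>>> play_rows(rows=[[[0.09,-0.01,0.09],[0,0.02,0]],[[0.175,-0.01,0.175],[0,0.04,0]],[[0.21,-0.01,0.27],[0,0.1,0]],[[0.24,-0.01,0.367],[0.01,0.17,0]],[[0.255,-0.01,0.42],[0.01,0.22,0]],[[0.27,-0.01,0.47],[0.01,0.26,0]],[[0.27,-0.01,0.47],[0.01,0.26,0]],[[0.29,-0.01,0.5],[0.01,0.28,0]],[[0.315,-0.01,0.527],[0.01,0.304,0]],[[0.345,-0.01,0.54],[0.01,0.315,0]],[[0.37,-0.01,0.552],[0.01,0.327,0]],[[0.39,-0.01,0.56],[0.01,0.327,0]],[[0.405,-0.01,0.565],[0.01,0.327,0]],[[0.405,-0.01,0.565],[0.01,0.327,0]]])

```text
time: 11.68
tool_pos: [0.4955, 0.1582, 0.0908]
tcp_rot: [-2.921, -0.297, -0.92]
wrist_force: [-0.1, -0.0, -1.2]
width: 0.172
grip_force: 98.8
```

```bash
python3 - <<'E'
from kin import *
from workcell import cams
S,p,R0=cur();print(S["time"],S["q"].round(3),p.round(4),S["grip_force"],S["wrist_force"].round(1),gt(ch(.115,.107),11.7,35)[0])
rel(p,R0,[gt(ch(*w[:2]),11.7,w[2]) for w in [(.115,.13,37),(.115,.145,39),(.115,.155,40)]])
C={n:cams.read_camera(n) for n in("top","scene")}
pickle.dump(C,open("d4.pkl","wb"))
mont("pics/m4.png",[(C["top"]["image"],145,130,90,120,5),(C["scene"]["image"],205,105,70,100,5)])
E
```

```text
11.6833 [ 0.293 -0.196  2.497 -0.204  0.237  1.845] [0.4955 0.1582 0.0908] 98.75847101211548 [-0.1 -0.  -1.2] [0.4960609  0.15788943 0.09143611]
[0.059, 0.001, -0.076] [-0.004, 0.044, -0.003] rows>= 0.6
[0.096, 0.001, -0.126] [-0.004, 0.089, -0.003] rows>= 0.9
[0.12, 0.001, -0.159] [-0.004, 0.111, -0.003] rows>= 1.2
```

View pics/m4.png

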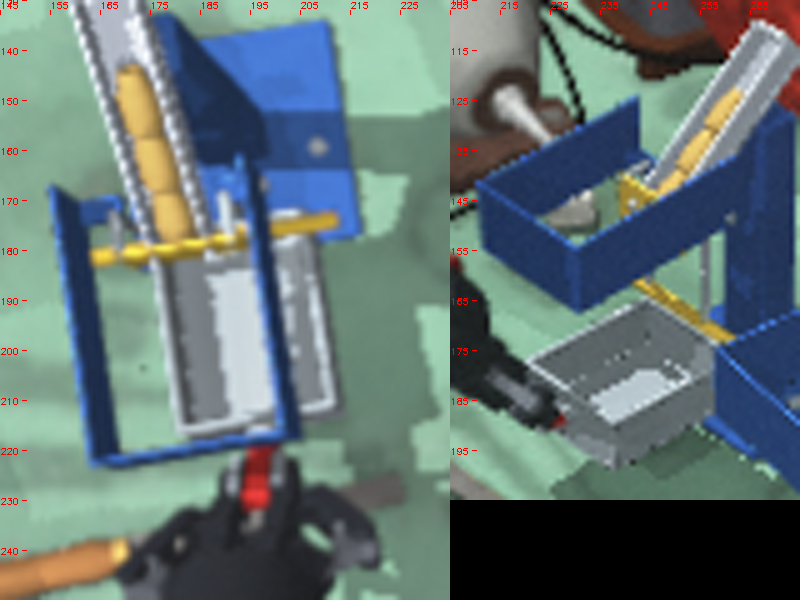

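```bash
python3 - <<'E'
from kin import *
C=pickle.load(open("d4.pkl","rb"));t=C["top"]
a=atz(t,[(181.4,216.4),(212.4,211)],.09);b=atz(t,[(207,172.4),(177,187)],.082);c=atz(t,[(163,181.2),(212.6,173.6)],.1)
g=atz(t,[(163.5,222.8),(204.5,217),(155.5,167.5),(192.5,161.5)],.238)
f=lambda v:R.from_euler('z',-CY,degrees=True).apply(v-lip).round(4)
print("near",f(a),"far right,left edge",f(b),"bar",f(c),"guard",f(g))
L=atz(t,[(176,178),(187.5,175.5)],.17);print("lane lip",f(L))
E
```

```text
near [[-0.0818  0.0379  0.09  ]
 [-0.0823 -0.0452  0.09  ]] far right,left edge [[ 0.0242 -0.0472  0.082 ]
 [-0.0007  0.0386  0.082 ]] bar [[ 0.018   0.0682  0.1   ]
 [ 0.0148 -0.0638  0.1   ]] guard [[-0.1032  0.046   0.238 ]
 [-0.1068 -0.0473  0.238 ]
 [ 0.0254  0.0439  0.238 ]
 [ 0.0242 -0.0414  0.238 ]]
lane lip [[ 0.0066  0.0173  0.17  ]
 [ 0.0077 -0.0115  0.17  ]]
```

```bash
python3 - <<'E'
from kin import *
S,p,R0=cur()
rel(p,R0,[gt(ch(w[0],w[1],-.004),11.7,w[2]) for w in [(.112,.107,35),(.112,.12,37),(.112,.135,39),(.112,.146,40)]])
E
```

```text
[0.02, -0.015, 0.006] [-0.004, 0.002, -0.003] rows>= 0.2
[0.052, -0.015, -0.037] [-0.004, 0.047, -0.003] rows>= 0.4
[0.089, -0.015, -0.086] [-0.004, 0.091, -0.003] rows>= 0.8
[0.116, -0.015, -0.122] [-0.004, 0.113, -0.003] rows>= 1.0
```

>>> play_rows(rows=[[[0.02,-0.015,0.006],[0,0,0]],[[0.02,-0.015,0.006],[0,0,0]],[[0.035,-0.015,-0.015],[0,0.025,0]],[[0.052,-0.015,-0.037],[0,0.047,0]],[[0.07,-0.015,-0.06],[0,0.07,0]],[[0.089,-0.015,-0.086],[0,0.091,0]],[[0.1,-0.015,-0.102],[0,0.1,0]],[[0.109,-0.015,-0.113],[0,0.11,0]],[[0.116,-0.015,-0.122],[0,0.113,0]],[[0.116,-0.015,-0.122],[0,0.113,0]],[[0.116,-0.015,-0.122],[0,0.113,0]],[[0.116,-0.015,-0.122],[0,0.113,0]],[[0.116,-0.015,-0.122],[0,0.113,0]],[[0.116,-0.015,-0.122],[0,0.113,0]],[[0.116,-0.015,-0.122],[0,0.113,0]],[[0.116,-0.015,-0.122],[0,0.113,0]],[[0.116,-0.015,-0.122],[0,0.113,0]],[[0.116,-0.015,-0.122],[0,0.113,0]],[[0.116,-0.015,-0.122],[0,0.113,0]],[[0.116,-0.015,-0.122],[0,0.113,0]]])

```text
time: 13.45
tool_pos: [0.4992, 0.1625, 0.1309]
tcp_rot: [-2.871, -0.292, -1.043]
wrist_force: [-0.5, 0.7, -3.1]
width: 0.174
grip_force: 99.4
```

```bash
python3 - <<'E'
from kin import *
from workcell import cams
S,p,R0=cur();print(S["time"],S["q"].round(3),p.round(4),S["grip_force"],S["wrist_force"].round(1),gt(ch(.112,.146,-.004),11.7,40)[0])
C={n:cams.read_camera(n) for n in("top","scene","wrist")}
pickle.dump(C,open("d5.pkl","wb"))
mont("pics/m5.png",[(C["top"]["image"],150,130,70,110,4),(C["scene"]["image"],210,110,70,100,4),(C["wrist"]["image"],180,0,200,220,1)])
E
```

```text
13.45 [ 0.311 -0.289  2.513 -0.288  0.232  1.936] [0.4992 0.1625 0.1309] 99.36691045761108 [-0.5  0.7 -3.1] [0.49947511 0.16268135 0.13144516]
```

View pics/m5.png

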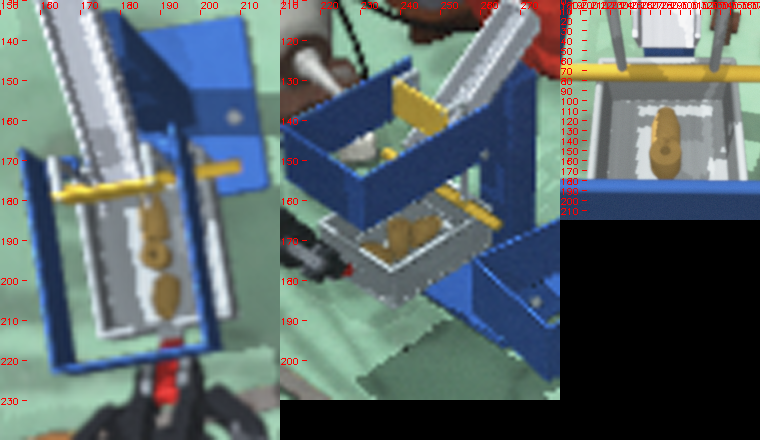

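```bash
python3 - <<'E'
from kin import *
S,p,R0=cur();q=S["q"]
for o,z,l in [(.112,.125,38),(.112,.108,35),(.125,.107,35),(.14,.108,34),(.155,.118,32),(.17,.14,29),(.2,.165,27),(.23,.175,27),(.262,.185,27),(.262,.22,27),(.262,.3,28),(.255,.42,30)]:
    t=gt(ch(o,z,-.004 if o<.2 else 0),11.7,l);q,e1,e2=ik(*t,q);d=np.radians(40-l)
    fx=.145*np.cos(d)-.013*np.sin(d);fz=-.145*np.sin(d)-.013*np.cos(d)
    print(o,z,l,q.round(2),round(e1,4),round(e2,2),"front rim",round(o-fx,3),round(z+fz,3))
    rel(p,R0,[t])
E
```

```text
0.112 0.125 38 [ 0.31 -0.24  2.51 -0.3   0.22  1.95] 0.0 0.0 front rim -0.032 0.107
[-0.054, -0.0, 0.064] [-0.004, -0.044, -0.003] rows>= 0.5
0.112 0.108 35 [ 0.31 -0.19  2.49 -0.25  0.24  1.89] 0.0 0.0 front rim -0.031 0.082
[-0.102, 0.0, 0.115] [-0.004, -0.11, -0.003] rows>= 0.9
0.125 0.107 35 [ 0.31 -0.22  2.51 -0.25  0.25  1.9 ] 0.0 0.0 front rim -0.018 0.081
[-0.144, 0.0, 0.085] [-0.004, -0.11, -0.003] rows>= 1.0
0.14 0.108 34 [ 0.31 -0.25  2.53 -0.22  0.28  1.87] 0.0 0.0 front rim -0.003 0.08
[-0.189, 0.0, 0.043] [-0.004, -0.133, -0.003] rows>= 1.2
0.155 0.118 32 [ 0.32 -0.3   2.52 -0.16  0.37  1.82] 0.0 0.0 front rim 0.013 0.085
[-0.212, 0.0, -0.026] [-0.004, -0.177, -0.003] rows>= 1.3
0.17 0.14 29 [ 0.32 -0.36  2.49 -0.11  0.51  1.77] 0.0 0.0 front rim 0.03 0.1
[-0.205, -0.0, -0.133] [-0.004, -0.244, -0.003] rows>= 1.5
0.2 0.165 27 [ 0.31 -0.47  2.49 -0.08  0.65  1.73] 0.0 0.0 front rim 0.062 0.12
[-0.236, 0.015, -0.287] [-0.004, -0.288, -0.003] rows>= 2.2
0.23 0.175 27 [ 0.32 -0.57  2.53 -0.08  0.72  1.74] 0.0 0.0 front rim 0.092 0.13
[-0.302, 0.015, -0.395] [-0.004, -0.288, -0.003] rows>= 3.0
0.262 0.185 27 [ 0.34 -0.68  2.56 -0.09  0.8   1.75] 0.0 0.0 front rim 0.124 0.14
[-0.374, 0.015, -0.508] [-0.004, -0.288, -0.003] rows>= 3.8
0.262 0.22 27 [ 0.34 -0.72  2.51 -0.08  0.88  1.74] 0.0 0.0 front rim 0.124 0.175
[-0.284, 0.014, -0.615] [-0.004, -0.288, -0.003] rows>= 4.1
0.262 0.3 28 [ 0.34 -0.76  2.39 -0.08  1.03  1.73] 0.0 0.0 front rim 0.123 0.257
[-0.078, 0.013, -0.86] [-0.004, -0.266, -0.003] rows>= 5.2
0.255 0.42 30 [ 0.35 -0.76  2.18 -0.08  1.2   1.72] 0.0 0.0 front rim 0.114 0.382
[0.255, 0.011, -1.209] [-0.004, -0.222, -0.003] rows>= 7.4
```

>>> play_rows(rows=[[[-0.027,0,0.032],[0,-0.022,0]],[[-0.054,0,0.064],[0,-0.044,0]],[[-0.078,0,0.09],[0,-0.077,0]],[[-0.102,0,0.115],[0,-0.11,0]],[[-0.102,0,0.115],[0,-0.11,0]],[[-0.123,0,0.1],[0,-0.11,0]],[[-0.144,0,0.085],[0,-0.11,0]],[[-0.166,0,0.064],[0,-0.122,0]],[[-0.189,0,0.043],[0,-0.133,0]],[[-0.212,0,-0.026],[0,-0.177,0]],[[-0.209,0,-0.08],[0,-0.21,0]],[[-0.205,0,-0.133],[0,-0.244,0]],[[-0.22,0.007,-0.21],[0,-0.266,0]],[[-0.236,0.015,-0.287],[0,-0.288,0]],[[-0.27,0.015,-0.34],[0,-0.288,0]],[[-0.302,0.015,-0.395],[0,-0.288,0]],[[-0.33,0.015,-0.44],[0,-0.288,0]],[[-0.36,0.015,-0.485],[0,-0.288,0]],[[-0.36,0.015,-0.485],[0,-0.288,0]],[[-0.36,0.015,-0.485],[0,-0.288,0]]])

```text
time: 15.27
tool_pos: [0.356, 0.1292, 0.1667]
tcp_rot: [-2.988, -0.305, -0.722]
wrist_force: [0.3, -0.1, -1.1]
width: 0.177
grip_force: 99.5
```

```bash
python3 - <<'E'
from kin import *
S,p,R0=cur();print(S["time"],S["q"].round(3),p.round(4),S["grip_force"],S["wrist_force"].round(1))
q=S["q"]
for g,y,l in [(ch(.257,.22),11.7,27),(ch(.257,.3),11.7,28),(ch(.25,.40),11.7,30),([.39,.07,.42],8,31),([.42,0,.42],5,33)]:
    t=gt(g,y,l);q,e1,e2=ik(*t,q);print(q.round(2),round(e1,4),round(e2,2));rel(p,R0,[t])
E
```

```text
15.2667 [ 0.332 -0.666  2.555 -0.076  0.783  1.74 ] [0.356  0.1292 0.1667] 99.52732443809509 [ 0.3 -0.1 -1.1]
[ 0.34 -0.7   2.5  -0.08  0.87  1.74] 0.0 0.0
[0.062, 0.0, -0.132] [-0.005, -0.004, -0.002] rows>= 0.9
[ 0.34 -0.75  2.38 -0.07  1.03  1.73] 0.0 0.0
[0.209, -0.001, -0.416] [-0.005, 0.018, -0.002] rows>= 2.8
[ 0.34 -0.75  2.22 -0.08  1.16  1.72] 0.0 0.0
[0.42, -0.003, -0.759] [-0.005, 0.062, -0.002] rows>= 5.2
[ 0.1  -0.72  2.17  0.02  1.15  1.52] 0.0 0.0
[0.544, 0.258, -0.788] [-0.045, 0.085, 0.07] rows>= 5.9
[-0.17 -0.68  2.17  0.15  1.1   1.29] 0.0 0.0
[0.601, 0.559, -0.761] [-0.08, 0.129, 0.127] rows>= 6.7
```

>>> play_rows(rows=[[[0.03,0,-0.07],[0,0,0]],[[0.06,0,-0.14],[0,0,0]],[[0.1,0,-0.21],[0,0,0]],[[0.14,0,-0.28],[0,0.01,0]],[[0.21,0,-0.42],[0,0.02,0]],[[0.26,0,-0.51],[0,0.03,0]],[[0.32,0,-0.6],[0,0.04,0]],[[0.37,0,-0.68],[0,0.05,0]],[[0.42,0.02,-0.76],[0,0.06,0]],[[0.46,0.08,-0.78],[-0.02,0.07,0.02]],[[0.5,0.16,-0.79],[-0.03,0.08,0.05]],[[0.54,0.26,-0.79],[-0.05,0.09,0.07]],[[0.56,0.36,-0.78],[-0.06,0.1,0.09]],[[0.58,0.46,-0.77],[-0.07,0.11,0.11]],[[0.6,0.56,-0.76],[-0.08,0.13,0.13]],[[0.6,0.56,-0.76],[-0.08,0.13,0.13]]])

```text
time: 16.6
tool_pos: [0.4324, -0.004, 0.4019]
tcp_rot: [-2.992, -0.116, -0.881]
wrist_force: [-0.6, -0.8, -2.4]
width: 0.17
grip_force: 99.5
```

```bash
python3 - <<'E'
from kin import *
S,p,R0=cur();print(S["time"],S["q"].round(3),p.round(4),S["grip_force"],S["wrist_force"].round(1))
q=S["q"]
for g,y,l in [([.43,-.1,.42],0,35),([.43,-.2,.36],-5,37),([.42,-.26,.28],-8,39)]:
    t=gt(g,y,l);q,e1,e2=ik(*t,q);print(q.round(2),round(e1,4),round(e2,2));rel(p,R0,[t])
E
```

```text
16.6 [-0.175 -0.677  2.169  0.151  1.096  1.287] [ 0.4324 -0.004   0.4019] 99.5328140258789 [-0.6 -0.8 -2.4]
[-0.49 -0.64  2.16  0.31  1.09  1.01] 0.0 0.0
[0.009, 0.385, -0.006] [-0.053, 0.048, 0.082] rows>= 2.3
[-0.75 -0.55  2.23  0.46  0.97  0.74] 0.0 0.0
[-0.145, 0.788, 0.179] [-0.118, 0.093, 0.173] rows>= 4.9
[-0.9  -0.45  2.34  0.63  0.83  0.48] 0.0 0.0
[-0.366, 1.026, 0.417] [-0.16, 0.137, 0.225] rows>= 7.0
```

>>> play_rows(rows=[[[0,0.08,0],[-0.01,0.01,0.02]],[[0,0.16,0],[-0.02,0.02,0.03]],[[0.01,0.26,0],[-0.03,0.03,0.05]],[[0.01,0.385,-0.006],[-0.05,0.05,0.08]],[[-0.03,0.48,0.04],[-0.07,0.06,0.1]],[[-0.07,0.58,0.085],[-0.08,0.07,0.125]],[[-0.11,0.68,0.13],[-0.1,0.08,0.15]],[[-0.145,0.788,0.18],[-0.12,0.09,0.17]],[[-0.2,0.85,0.24],[-0.13,0.1,0.19]],[[-0.26,0.91,0.3],[-0.14,0.12,0.2]],[[-0.31,0.97,0.36],[-0.15,0.13,0.215]],[[-0.35,1,0.4],[-0.16,0.137,0.225]],[[-0.35,1,0.4],[-0.16,0.137,0.225]],[[-0.35,1,0.4],[-0.16,0.137,0.225]]])

```text
time: 17.77
tool_pos: [0.4326, -0.2497, 0.2698]
tcp_rot: [2.919, -0.196, 1.031]
wrist_force: [0.3, -0.5, -1.9]
width: 0.17
grip_force: 99.5
```

```bash
python3 - <<'E'
from kin import *
from workcell import cams
S,p,R0=cur();print(S["time"],S["q"].round(3),p.round(4),S["grip_force"],S["wrist_force"].round(1))
q=S["q"]
for g,y,l in [([.421,-.308,.2],-8.8,39.9),([.421,-.308,.1],-8.8,39.9),([.421,-.308,.062],-8.8,39.9),([.421,-.308,.0555],-8.8,39.9)]:
    t=gt(g,y,l);q,e1,e2=ik(*t,q);print(q.round(2),round(e1,4),round(e2,2));rel(p,R0,[t])
E
```

```text
17.7667 [-0.879 -0.47   2.339  0.613  0.841  0.51 ] [ 0.4326 -0.2497  0.2698] 99.52925205230713 [ 0.3 -0.5 -1.9]
[-0.99 -0.27  2.38  0.83  0.7   0.18] 0.0 0.0
[-0.185, 0.24, 0.283] [-0.021, 0.023, 0.017] rows>= 2.5
[-0.99 -0.08  2.46  1.14  0.55 -0.2 ] 0.0 0.0
[-0.436, 0.242, 0.594] [-0.021, 0.023, 0.017] rows>= 4.7
[-0.99  0.01  2.48  1.31  0.51 -0.41] 0.0 0.0
[-0.531, 0.242, 0.713] [-0.021, 0.023, 0.017] rows>= 5.5
[-0.99  0.02  2.48  1.34  0.51 -0.44] 0.0 0.0
[-0.548, 0.243, 0.733] [-0.021, 0.023, 0.017] rows>= 5.7
```

>>> play_rows(rows=[[[-0.06,0.08,0.1],[-0.01,0.01,0]],[[-0.12,0.16,0.19],[-0.02,0.02,0.01]],[[-0.185,0.24,0.283],[-0.02,0.023,0.017]],[[-0.25,0.24,0.36],[-0.02,0.023,0.017]],[[-0.31,0.241,0.44],[-0.02,0.023,0.017]],[[-0.37,0.241,0.515],[-0.02,0.023,0.017]],[[-0.436,0.242,0.594],[-0.02,0.023,0.017]],[[-0.48,0.242,0.65],[-0.02,0.023,0.017]],[[-0.51,0.242,0.687],[-0.02,0.023,0.017]],[[-0.531,0.242,0.713],[-0.02,0.023,0.017]],[[-0.531,0.242,0.713],[-0.02,0.023,0.017]],[[-0.54,0.242,0.723],[-0.02,0.023,0.017]],[[-0.544,0.242,0.728],[-0.02,0.023,0.017]],[[-0.548,0.242,0.733],[-0.02,0.023,0.017]],[[-0.548,0.242,0.733],[-0.02,0.023,0.017]],[[-0.548,0.242,0.733],[-0.02,0.023,0.017]]])

```text
time: 19.1
tool_pos: [0.4343, -0.3111, 0.0432]
tcp_rot: [2.893, -0.22, 1.056]
wrist_force: [0.9, -0.5, -2.2]
width: 0.171
grip_force: 99.6
```

>>> play_rows(rows=[[[-0.003,0,0.004],[0,0,0]],[[-0.006,0,0.008],[0,0,0]],[[-0.006,0,0.008],[0,0,0]],[[-0.006,0,0.008],[0,0,0]]])

```text
time: 19.43
tool_pos: [0.4345, -0.3112, 0.0406]
tcp_rot: [2.893, -0.221, 1.056]
wrist_force: [-1.4, 0.0, 2.2]
width: 0.172
grip_force: 100.0
```

Contact with the mat is felt; release and retreat along the handle axis.

>>> play_rows(rows=[[[0,0,0],[0,0,0]],[[0,0,0],[0,0,0]],[[0,0,0],[0,0,0]],[[0,0,0],[0,0,0]],[[0,0,0],[0,0,0]],[[0,0,0],[0,0,0]],[[0,0,0],[0,0,0]],[[0,0,-0.04],[0,0,0]],[[0,0,-0.1],[0,0,0]],[[0,0,-0.17],[0,0,0]],[[0,0,-0.25],[0,0,0]],[[0.05,0,-0.3],[0,0,0]],[[0.1,0,-0.35],[0,0,0]],[[0.15,0,-0.4],[0,0,0]],[[0.15,0,-0.4],[0,0,0]],[[0.15,0,-0.4],[0,0,0]],[[0.15,0,-0.4],[0,0,0]]], claw=0.5)

```text
time: 20.85
tool_pos: [0.3986, -0.3046, 0.1398]
tcp_rot: [2.895, -0.22, 1.054]
wrist_force: [-0.5, 0.3, -0.1]
width: 0.749
grip_force: 0.0
```

```bash
python3 - <<'E'
from kin import *
from workcell import cams
S,p,R0=cur();print(S["time"],S["q"].round(3),p.round(4),S["width"],S["wrist_force"].round(1))
C={n:cams.read_camera(n) for n in("top","scene")}
mont("pics/m6.png",[(C["top"]["image"],335,180,80,100,4),(C["scene"]["image"],275,260,75,80,4),(C["scene"]["image"],200,100,70,100,2)])
E
```

```text
20.85 [-1.067 -0.255  2.47   0.934  0.686 -0.021] [ 0.3986 -0.3046  0.1398] 0.7487508617147519 [-0.5  0.3 -0.1]
```

View pics/m6.png

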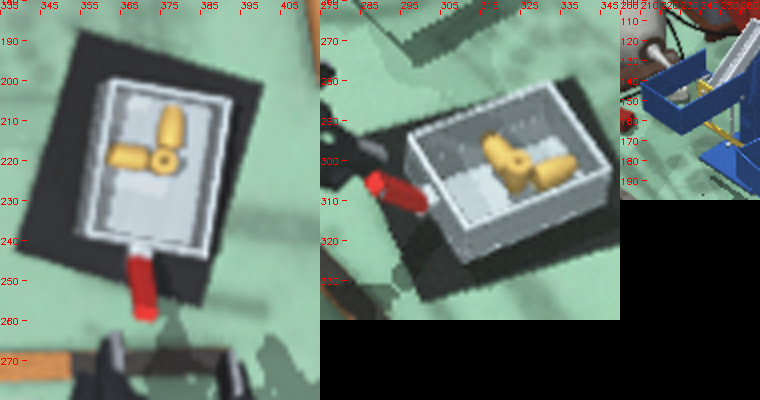

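The pan is upright in the middle of the mat with three collets in it. The gripper is clear, and the gate looks shut again.

```bash
python3 -c "
from workcell import bot
print(bot.finish_job())"
```

```text
the job is handed in; nothing more can be done
None
```

The job is handed in at about 21 s: the pan stands upright near the middle of its mat with all three brass collets in it, the collet gate has fallen shut, and I saw no contact with the cone chute, bottle or tins. The hand-in returned no verdict.

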